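Close the bench micrometer on a handheld fan with three ratchet clicks and clamp it

TASK

The fan lies ready under the bench micrometer: wind the spindle down onto it by the ratchet cap on top, clockwise, and once it has met the fan give it exactly three clicks of the ratchet, no more. Then swing the clamp lever clockwise all the way to its stop, so that the reading is held. Leave the fan lying where it is and the things around alone.

Things in the scene. Friction and masses are not known exactly. Their poses are not given: they have to be found in the camera images.
- cap (a point): Ratchet cap: ribbed dark steel cylinder, 31 mm across, 42 mm tall, upright, topmost on the bench micrometer; round, gripped from above at any yaw. Point on its axis 20 mm below its flat top and 24 mm above the top of the plain aluminium drum (40 mm across, 40 mm tall) that it carries round; z up, x along the white line on its top, turning with the cap. Cap and drum turn in place; they do not sink.
- cap_top (a point): Centre of the cap's flat top. Clockwise from above winds the spindle down, smoothly (0.1 to 0.2 N m; more turn than one grasp gives). Once it bears on the fan the drum stops and the cap clicks over it, 30 degrees a click: the torque climbs to 0.12 to 0.2 N m, drops below zero (to about -0.15: the cap tugs forward) as a click goes over, and is near zero in the next notch, where the cap rests.
- spindle: Steel measuring spindle, 14 mm across (17 mm at the foot), upright under the head on the same axis as cap and drum. Origin at the centre of its flat foot, z up. Does not turn; goes down 10 mm per turn of the drum and stays where it is left. It starts about 1.5 to 5 mm above the fan's hub; the exact gap is not known beforehand. Clicks turned too far cannot be taken back.
- gauge: The whole bench micrometer, fixed to the bench: grey cast C-frame, base 150 x 255 x 25 mm, column on its own +y side, head 52 mm wide with top at 155 mm, read-out box on the head at the column end up to 184 mm, cap's top at 259 mm. Origin under the measuring axis at bench level, z up; the frame is open to its own -y, where the fan's handle sticks out.
- fan: Blue handheld fan lying on its back, loose, on the micrometer's aluminium anvil table, whose height differs from time to time: round head 100 mm across and 34 mm thick, handle 40 x 112 x 26 mm along its own -y in a low fork, to 152 mm from the head's centre. Origin under the head's centre, z up. About 0.17 kg.
- fan_hub (a point): Centre of the top of the fan's hub cap, 34 mm across, about 37 mm above the fan's underside; the spindle comes down on it.
- lever_grip (a point): Upright grip of the bright steel clamp lever: 16 mm across, 32 mm tall with round rims, at the end of an arm 70 mm from the pivot, on the head's nose beyond the cap (on the frame's own -y side). Point on the grip's axis 16 mm below its top. To be pushed sideways (about 1.2 N) round the pivot from above.
- lever_pivot (a point): Point on the upright axis of the clamp lever, on the head's nose 50 mm from the cap's axis, at the height of point lever_grip.
- clamp_lever (a joint): Angle of the clamp lever, rad: grows clockwise seen from above, starts between 0 and 0.3 (free), stop at 1.1 (clamped); stays where it is left.
- spare_fan_mid (a point): Centre of the head of another such blue fan lying loose on the bench, 17 mm above the bench. Not part of the job.
- dispenser_mid (a point): Mid-height of a white solvent dispenser bottle standing on the bench, 64 mm across, 110 mm tall. Not part of the job.
- carton_mid (a point): Centre of a closed cardboard carton, 170 x 115 x 55 mm, lying on the bench. Not part of the job.
Not all that is in view belongs to the job. Leave any green look-alike of the fan alone.

How it is judged:
By the outcome, as a careful person would: the job done as asked, in the order asked, and still so for the second after the job is handed in, with the robot touching nothing.
It also fails if it takes over 69 s, if anything falls off the work surface, if the arm or the gripper's body presses on something with over 40 N, if the wrist force passes 120 N, or if a joint passes its speed limit or range.

ROBOT

A 6-joint arm with a two-finger parallel gripper is mounted at the origin on the work surface. World frame = base frame: x ahead of the robot, y to its left, z up, the work surface at z = 0. Lengths are in mm, angles in rad, forces in N, time in s.
With the tool pointing down it reaches from about 350 to 725 mm from the base axis. Payload 6 kg.
Tool frame: the origin (TCP) lies between the finger pads; the fingertips stand 14 mm ahead of it and the grasp point (between the pads) lies 5 mm behind it (bot.tip_reach is the distance from the TCP to the fingertips, in mm); z points along the fingers, y is the line along which they close (so a half turn about z gives the same grasp; the last joint's range is limited). The gripper opens to 85 mm and grips with 20 to 120 N. Pads are 22 mm wide; open, the fingers measure 114 mm over their backs; the gripper's body (76 mm by 85 mm) begins 54 mm behind the grasp point. The pads swing forward as they close: fully open they stand 13 mm farther back than shut.
Start: joints at [-0.767, 0.04, 0.085, 0, -1.615, -0.334], TCP at [271.63, -534.969, 245.261] pointing down, gripper open.
Joint ranges: [-2.56, 2.56], [-1.29, 2.01], [-1.08, 1.49], [-3.29, 1.98], [-2.81, -0.18], [-2.99, 2.99]. Speed limits (rad/s): [2.57, 2.57, 3.01, 3.14, 3.14, 3.14].

INTERFACE

Orientations are given as a 3x3 rotation matrix whose columns are the frame's x, y, z axes.
In Python, from workcell import sensors, viewer, ticket, bot gives the robot as it stands.
- The arm moves only by the shell command python3 -m crank 'ROWS' [OPENING] [FORCE]. ROWS is a JSON object of lists of equal length, an entry for each row: "travel": the shift along the tool's x, y, z scaled (see below), a list of three; "turn": the turn about the tool's z scaled (see below). A call has 1 to 5 rows; each row is the pose to reach, as a shift and turn from the pose commanded when the call began, along the tool's axes at that moment; what a row does not reach only later rows make up. The controller multiplies each number of a shift by 200 mm and each number of a turn by 45 degrees. A row lasts 1/8 s, in which the tool goes at most 62.5 mm and 10.7 degrees, less where a joint would pass 70% of its speed; a pose out of reach is approached as far as the arm can. A call with a number of a shift or a turn outside -1 to 1 is refused whole. A call with a gripper value outside its range is refused whole. OPENING is the opening, from 0 (shut) to 1 (fully open), set as the call begins (- or left out, the last holds). The fingers move at their own pace and stop on an object; FORCE is the grip in N (left out, the last holds). Time passes only in rows, so rows that repeat a pose let the fingers close. It gives the time, the measured TCP pose, the force, the opening and the grip force at its end, in the units of the state.
- sensors.state(): the state, without advancing time (a new reading comes with each control period).
- viewer.grab_frame(name): name is "side" or "top"; returns (picture, depth): 420x560x3 uint8, red, green, blue; 420x560 float32, mm along the optical axis (not along the pixel's ray), 0 where there is no reading.
- viewer.camera_params(name): a dict with "fx", "fy", "cx", "cy" (pixels), "position" and "orientation" of the camera in the world. Camera axes: x right, y down, z forward; pixel columns grow to the right and rows downward; lengths in mm; the calibration is good to about 2 mm. A picture is of the moment at which its call begins. camera_params takes no time and is no camera call.
- ticket.close_job(): hands the job in; it is judged then, once.
The state is a dict: "time": time; "q": joint angles; "dq": joint speeds; "joint_efforts": joint torques, N m; "eef_pos": TCP position; "eef_rot": TCP orientation; "force": force on the tool from outside, world axes, zero at the start; "wrist_torque": the same for the moment, N m; "width": finger opening in mm; "grip_force": force on a finger pad.
Only numpy, scipy, OpenCV 4.12 (cv2) and the standard library are available. Lean on these libraries where they do the work, as an engineer would, in place of code of your own. Each camera call takes 0.05 s, during which the arm holds its last target. There are 200 camera calls.

## Working session

There is one attempt and no reset: what is moved stays moved. The work goes in short steps, Python scripts to look and compute and a shell command to move; the robot and the scene stay as the last step left them, time stands still between calls to the robot, and variables do not carry over. Pictures are saved under pics/ and viewed, at most 10 in all, crops included, and the job is handed in when it is done.

```bash
ls; mkdir -p pics
python3 - <<'E'
from workcell import sensors, viewer, bot
import cv2, numpy as np
for n in("side","top"):
    p,d=viewer.grab_frame(n); cv2.imwrite(f"pics/{n}0.png",p[:,:,::-1]); np.save(f"pics/{n}0.npy",d)
    print(n,viewer.camera_params(n))
s=sensors.state(); print(s); print(bot.tip_reach)
E
```

```text
pics
side {'fx': 488.7788525983183, 'fy': 488.7788525983183, 'cx': 274.06760707544476, 'cy': 208.24632361141138, 'position': array([ 275.39934924, 1235.42374238,  923.12486146]), 'orientation': array([[-0.96795568, -0.12284146,  0.2190246 ],
       [-0.251092  ,  0.48671721, -0.83669538],
       [-0.00382216, -0.86487937, -0.5019652 ]])}
top {'fx': 420.24747274613924, 'fy': 420.24747274613924, 'cx': 280.61581528046054, 'cy': 209.9933639122234, 'position': array([ 448.20978086,    8.84887299, 1258.80319336]), 'orientation': array([[-0.0166979 , -0.99283319,  0.11833609],
       [-0.99984404,  0.01726104,  0.00373542],
       [-0.00575125, -0.11825526, -0.99296657]])}
{'time': 0.1, 'q': array([-7.67293620e-01,  4.07738538e-02,  8.39164448e-02, -3.95130946e-04,
       -1.61549648e+00, -3.33700805e-01]), 'dq': array([-0.0017254 , -0.00122783,  0.00244777,  0.00032097,  0.00253116,
        0.00136311]), 'joint_efforts': array([-4.60166484e-03, -3.69349623e+01,  3.48280120e+01,  6.95166573e+00,
       -4.53021043e-03,  2.72236241e-05]), 'eef_pos': array([ 271.56953728, -534.72306213,  244.37193208]), 'eef_rot': array([[-8.91650074e-01, -4.52724450e-01, -8.47098426e-04],
       [-4.52725222e-01,  8.91649039e-01,  1.36537115e-03],
       [ 1.37177595e-04,  1.60093611e-03, -9.99998709e-01]]), 'force': array([-0.46077858, -0.5491959 , -0.15303476]), 'wrist_torque': array([-0.02067579,  0.01605067,  0.03357612]), 'grip_force': 0.0, 'width': 85.26200238600455}
14.0
```

View pics/top0.png

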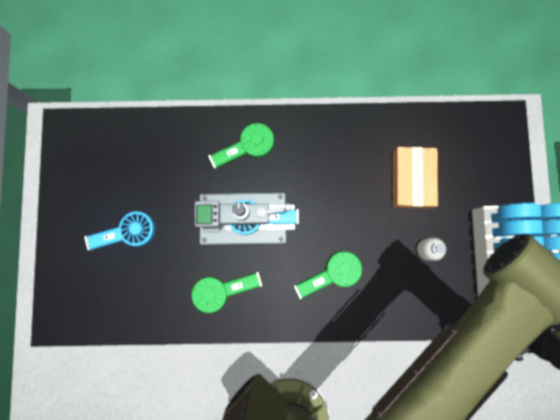

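View pics/side0.png

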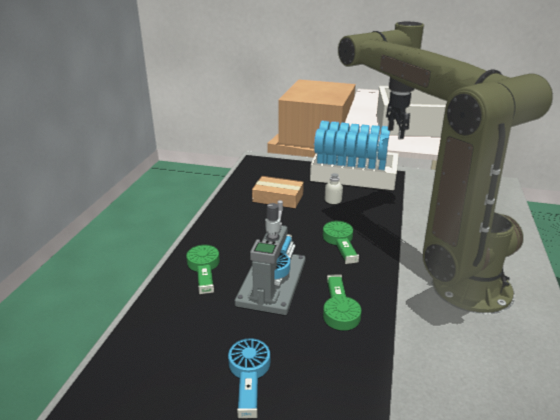

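The bench micrometer is at top (242,215) and side (270,255). The read-out box is at the +y end, top (206,212). The ratchet cap is at top (241,209) and side (273,212), and the lever grip is near top (290,208) and side (280,206). Things that could be mistaken for these: the blue spare fan at top (136,229), the green look-alikes at top (257,140), (210,295) and (345,268), the dispenser at (431,248), and the rack of blue fans at (520,220). Next is a close crop to check the choice.

```bash
python3 - <<'E'
import cv2, numpy as np
t=cv2.imread("pics/top0.png")[180:260,185:310]; s=cv2.imread("pics/side0.png")[190:320,225:325]
a=cv2.resize(t,None,fx=6,fy=6,interpolation=cv2.INTER_CUBIC)[:480,:]
b=cv2.resize(s,None,fx=4.5,fy=4.5,interpolation=cv2.INTER_CUBIC)
cv2.imwrite("pics/t1.png",a);cv2.imwrite("pics/s1.png",b)
E
cat > h.py <<'E'
import numpy as np
from workcell import viewer
def ray(n,u,v):
    c=viewer.camera_params(n); R=np.array(c["orientation"])
    return np.array(c["position"]),R@np.array([(u-c["cx"])/c["fx"],(v-c["cy"])/c["fy"],1])
def plane(n,u,v,z):
    p,d=ray(n,u,v); return p+d*(z-p[2])/d[2]
def two(a,b):
    (p,d),(q,e)=ray("top",*a),ray("side",*b)
    s=np.linalg.lstsq(np.c_[d,-e],q-p,rcond=None)[0]; P,Q=p+d*s[0],q+e*s[1]
    return (P+Q)/2,np.linalg.norm(P-Q)
def cloud(n,d):
    v,u=np.mgrid[:420,:560]; p,_=ray(n,0,0); c=viewer.camera_params(n)
    X=np.stack([(u-c["cx"])/c["fx"]*d,(v-c["cy"])/c["fy"]*d,d],-1)
    return X@np.array(c["orientation"]).T+p
E
python3 - <<'E'
from h import *
for n in("top","side"):
    X=cloud(n,np.load(f"pics/{n}0.npy")); d=np.load(f"pics/{n}0.npy")
    ok=(d>0)&(abs(X[...,0]-480)<150)&(abs(X[...,1]-110)<160)
    for lo,hi in((251,275),(190,210),(180,189),(210,240),(148,162),(18,32)):
        m=ok&(X[...,2]>lo)&(X[...,2]<hi); v,u=np.nonzero(m)
        if len(u): print(n,lo,hi,len(u),X[m].min(0).round(),X[m].max(0).round(),np.median(X[m],0).round(1),u.mean().round(1),v.mean().round(1))
E
```

```text
top 251 275 137 [560. 100. 251.] [589. 130. 265.] [573.8 114.5 259.9] 238.1 207.9
top 190 210 59 [553. -11. 190.] [591. 222. 209.] [578.4   1.6 204.2] 263.0 209.9
top 180 189 561 [540.  -6. 180.] [606. 235. 189.] [571.8 204.6 184.6] 206.9 212.9
top 210 240 59 [554.  -6. 210.] [592. 132. 236.] [563.1 104.3 216.6] 243.3 212.8
top 148 162 653 [540.  46. 148.] [601. 207. 162.] [568.8 101.5 155.5] 243.0 213.7
top 18 32 2023 [331. -50.  18.] [630. 270.  32.] [511.4 122.4  26.1] 245.8 248.2
side 251 275 82 [555. 100. 251.] [588. 134. 263.] [570.7 122.3 259. ] 272.9 206.9
side 190 210 125 [552. -10. 190.] [591. 140. 210.] [573.3 128.  200.5] 274.7 221.2
side 180 189 384 [537.  -4. 180.] [602. 241. 189.] [569.1 206.4 184.2] 266.4 244.9
side 210 240 126 [553. 107. 210.] [591. 138. 240.] [568.3 127.9 222.3] 272.8 219.2
side 148 162 276 [537.  46. 148.] [601. 244. 162.] [559.3 131.8 155.5] 271.3 246.6
side 18 32 1570 [331. -49.  18.] [630. 269.  32.] [512.2 160.5  25.6] 296.4 286.6
```

View pics/t1.png

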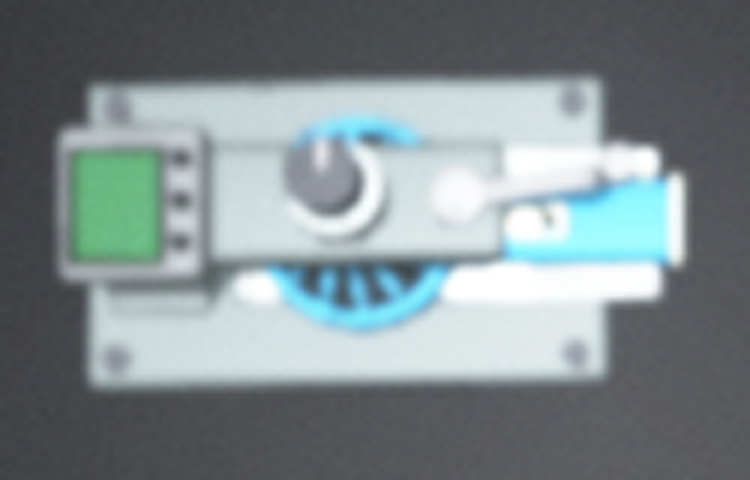

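View pics/s1.png

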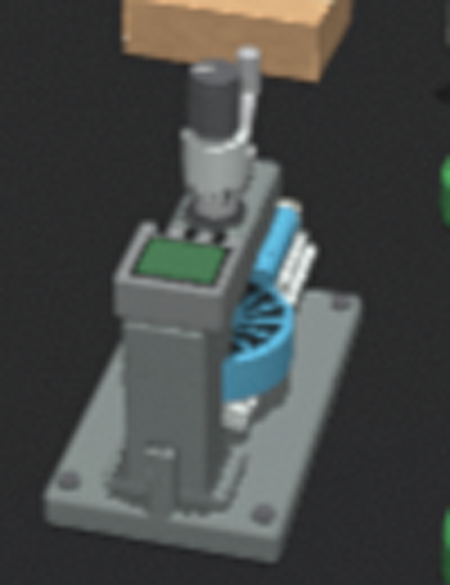

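The crops confirm the choice. In top px the dark cap top with its white line is near (238.7,208.3), the lever pivot near (261.5,212) and the grip near (288.5,206.7). The fan lies in the fork under the spindle. I'll move the gripper above the cap while computing refined points.

```bash
python3 - <<'E'
from h import *
import cv2
for n,box in(("top",(225,255,195,222)),("side",(262,285,198,222))):
    p=cv2.imread(f"pics/{n}0.png"); d=np.load(f"pics/{n}0.npy"); X=cloud(n,d)
    v,u=np.mgrid[:420,:560]; b=(u>box[0])&(u<box[1])&(v>box[2])&(v<box[3])
    m=b&(d>0)&(abs(X[...,2]-259)<6); (cx,cy),r=cv2.minEnclosingCircle(np.c_[u[m],v[m]].astype(np.float32))
    print(n,cx,cy,r,plane(n,cx,cy,259),plane(n,u[m].mean(),v[m].mean(),259))
print(plane("top",238.7,208.3,259),two((238.7,208.3),(272.6,205.5)))
print("grip",two((288.5,206.5),(280,201.5)),"pivot",plane("top",261.5,212.5,170))
E
python3 -m crank '{"travel":[[0,0,-0.5],[0,0,-0.5],[0,0,-0.5]],"turn":[0,0,0]}' 1
for i in 1 2 3; do python3 -m crank '{"travel":[[-0.938,0.738,0],[-0.938,0.738,0],[-0.938,0.738,0],[-0.938,0.738,0],[-0.938,0.738,0]],"turn":[0,0,0,0,0]}'; done
python3 -m crank '{"travel":[[0,0,0],[0,0,0]],"turn":[-0.4,-0.4]}'
python3 -c "
from workcell import sensors;s=sensors.state();print(s['time'],s['q'],s['eef_pos'],s['eef_rot'])"
```

```text
top 238.2123260498047 207.95205688476562 6.541286945343018 [574.05918986 114.22823185 259.        ] [574.41590281 114.43164765 259.        ]
side 272.5909118652344 206.5 5.6133198738098145 [571.45887392 120.24655929 259.        ] [570.76618279 119.83713086 259.        ]
[573.19783955 113.06203699 259.        ] (array([573.31221476, 113.16823012, 257.95017269]), np.float64(0.03400659156855354))
grip (array([582.36048105,  -7.30781938, 203.62595664]), np.float64(0.31189765414268444)) pivot [572.25106492  62.90301867 170.        ]
time: 0.48
eef_pos: [271.7, -535.6, 349.0]
eef_rot: [[-0.892, -0.452, 0.003], [-0.452, 0.892, -0.005], [-0.001, -0.006, -1.0]]
force: [0.2, -1.0, -1.1]
width: 85.4
grip_force: 0.0
time: 1.1
eef_pos: [373.3, -315.7, 344.5]
eef_rot: [[-0.889, -0.457, -0.0], [-0.457, 0.889, 0.001], [-0.0, 0.001, -1.0]]
force: [-0.5, -0.8, -0.3]
width: 85.5
grip_force: 0.0
time: 1.72
eef_pos: [473.4, -99.7, 343.3]
eef_rot: [[-0.89, -0.456, -0.003], [-0.456, 0.89, 0.0], [0.003, 0.002, -1.0]]
force: [0.6, -0.3, -1.5]
width: 85.5
grip_force: 0.0
time: 2.35
eef_pos: [573.9, 116.1, 342.0]
eef_rot: [[-0.891, -0.454, -0.005], [-0.454, 0.891, -0.002], [0.005, 0.001, -1.0]]
force: [0.6, -0.2, -0.4]
width: 85.5
grip_force: 0.0
time: 2.6
eef_pos: [573.2, 112.8, 345.0]
eef_rot: [[-0.706, -0.708, -0.001], [-0.708, 0.706, -0.001], [0.001, -0.0, -1.0]]
force: [-0.6, 0.6, 0.1]
width: 85.6
grip_force: 0.0
2.6 [ 5.37464852e-01  3.28336262e-02  2.59913094e-01  2.44238211e-04
 -1.79871798e+00 -1.32117293e+00] [573.16555674 112.75619028 344.96965035] [[-7.05949453e-01 -7.08261963e-01 -6.01640793e-04]
 [-7.08261678e-01  7.05949709e-01 -6.35543410e-04]
 [ 8.74859365e-04 -2.25424043e-05 -9.99999617e-01]]
```

```bash
for i in 1 2 3 4 5; do python3 -m crank '{"travel":[[0,0,0],[0,0,0],[0,0,0],[0,0,0],[0,0,0]],"turn":[-1,-1,-1,-1,-1]}' >/dev/null; done
python3 -m crank '{"travel":[[0,0,0],[0,0,0],[0,0,0]],"turn":[-0.3,-0.3,-0.3]}'
python3 -c "
from workcell import sensors;s=sensors.state();print(s['time'],s['q'],s['eef_pos'],s['eef_rot'],s['wrist_torque'])"
```

```text
time: 6.1
eef_pos: [573.0, 114.6, 345.3]
eef_rot: [[-0.227, 0.974, -0.0], [0.974, 0.227, 0.0], [0.0, -0.0, -1.0]]
force: [0.1, 0.2, 0.3]
width: 85.3
grip_force: 0.0
6.1 [ 5.40223445e-01  3.29722364e-02  2.60762189e-01 -1.13071361e-04
 -1.79858285e+00  2.83002340e+00] [573.01942225 114.5721703  345.28096871] [[-2.26691820e-01  9.73966537e-01 -5.37112418e-05]
 [ 9.73966533e-01  2.26691825e-01  9.62290064e-05]
 [ 1.05899732e-04 -3.04986233e-05 -9.99999994e-01]] [0.01030701 0.01479462 0.02027618]
```

```bash
python3 -m crank '{"travel":[[0,0,0.2],[0,0,0.4],[0,0,0.5],[0,0,0.535],[0,0,0.535]],"turn":[0,0,0,0,0]}'
python3 -m crank '{"travel":[[0,0,0],[0,0,0],[0,0,0],[0,0,0],[0,0,0]],"turn":[0,0,0,0,0]}' 0.2 40
python3 -m crank '{"travel":[[0,0,0],[0,0,0],[0,0,0],[0,0,0]],"turn":[0,0,0,0]}' 0.2 40
python3 - <<'E'
from workcell import sensors,viewer
import cv2
s=sensors.state();print(s['time'],s['q'],s['wrist_torque'],s['grip_force'])
p,d=viewer.grab_frame("side");cv2.imwrite("pics/s2.png",cv2.resize(p[150:270,210:340,::-1],None,fx=5,fy=5,interpolation=cv2.INTER_CUBIC))
E
```

```text
time: 6.72
eef_pos: [573.1, 114.6, 238.7]
eef_rot: [[-0.23, 0.973, 0.0], [0.973, 0.23, -0.0], [-0.0, 0.0, -1.0]]
force: [-0.8, 0.3, 0.8]
width: 85.7
grip_force: 0.0
time: 7.35
eef_pos: [573.3, 114.7, 238.9]
eef_rot: [[-0.232, 0.973, 0.001], [0.973, 0.232, 0.0], [0.0, 0.001, -1.0]]
force: [1.5, -0.7, 3.2]
width: 30.1
grip_force: 39.7
time: 7.85
eef_pos: [573.3, 114.7, 238.9]
eef_rot: [[-0.232, 0.973, 0.001], [0.973, 0.232, 0.0], [0.0, 0.001, -1.0]]
force: [2.3, 1.1, 5.0]
width: 30.1
grip_force: 39.9
7.85 [ 5.40388507e-01 -2.27670556e-03  3.00722190e-02  2.23867163e-04
 -1.60193972e+00  2.83540916e+00] [ 0.43366468 -0.43458028 -0.05161954] 39.86719071865082
```

View pics/s2.png

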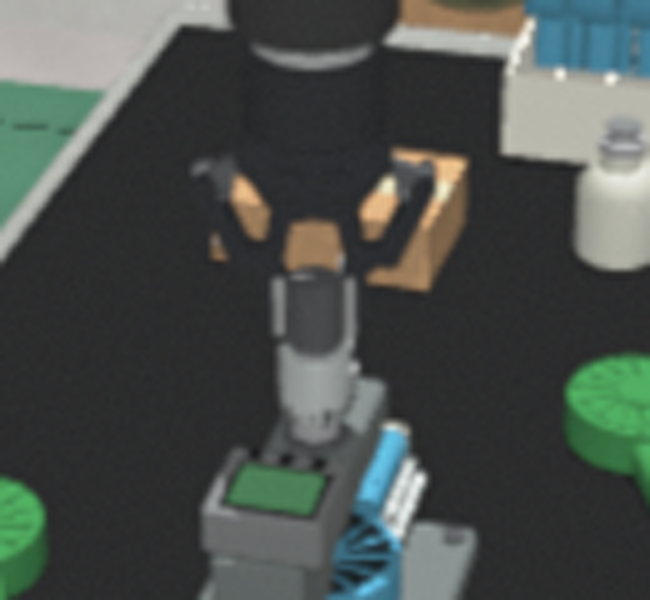

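The side crop shows the pads on both flanks of the cap, at crop (280,310) and (348,310), just above the drum. I'll start winding.

```bash
cat > r.py <<'E'
from workcell import sensors
import numpy as np
s=sensors.state();R=s['eef_rot']
print(round(s['time'],2),'cw',round(np.degrees(2.8354-s['q'][5]),1),'Tz',round(s['wrist_torque'][2],3),'F',s['force'].round(1),'w',round(s['width'],1))
E
for i in 1 2 3; do python3 -m crank '{"travel":[[0,0,0],[0,0,0]],"turn":[0.2,0.2]}' >/dev/null; python3 r.py; done
for i in 1 2 3; do python3 -m crank '{"travel":[[0,0,0],[0,0,0]],"turn":[0.1,0.1]}' >/dev/null; python3 r.py; done
```

```text
8.15 cw 9.1 Tz 0.153 F [1.  2.3 4.7] w 29.8
8.4 cw 18.1 Tz 0.137 F [0.3 1.3 5.9] w 30.1
8.65 cw 27.1 Tz 0.109 F [0.6 1.6 5.1] w 29.6
8.9 cw 31.5 Tz 0.096 F [-0.7  1.5  5.6] w 30.0
9.15 cw 36.0 Tz 0.086 F [0.5 1.3 5.9] w 30.1
9.4 cw 40.5 Tz 0.115 F [-0.7  1.6  5.3] w 29.9
```

```bash
for i in 1 2 3 4 5 6; do python3 -m crank '{"travel":[[0,0,0],[0,0,0]],"turn":[0.1,0.1]}' >/dev/null; python3 r.py; done
```

```text
9.65 cw 45.0 Tz 0.13 F [-0.3  2.4  5.9] w 30.4
9.9 cw 49.5 Tz 0.14 F [-0.4  0.8  5.3] w 30.2
10.15 cw 54.0 Tz 0.126 F [0.  1.3 5.9] w 30.2
10.4 cw 58.5 Tz 0.089 F [-0.   1.8  6.1] w 30.4
10.65 cw 63.0 Tz 0.127 F [-1.9  2.2  6.4] w 30.4
10.9 cw 67.5 Tz 0.078 F [-0.8  1.2  6.3] w 30.0
```

```bash
for i in 1 2 3 4 5; do python3 -m crank '{"travel":[[0,0,0],[0,0,0]],"turn":[0.1,0.1]}' >/dev/null; python3 r.py; done
```

```text
11.15 cw 72.0 Tz 0.118 F [-1.6  1.7  6.4] w 29.9
11.4 cw 76.5 Tz 0.08 F [-1.6  1.3  5.9] w 30.0
11.65 cw 81.0 Tz 0.114 F [-1.1  1.7  6.2] w 30.1
11.9 cw 85.5 Tz 0.083 F [-1.5  2.1  6.4] w 29.9
12.15 cw 90.0 Tz 0.161 F [-1.9  3.1  6.5] w 30.3
```

```bash
for i in 1 2 3 4 5; do python3 -m crank '{"travel":[[0,0,0],[0,0,0]],"turn":[0.1,0.1]}' >/dev/null; python3 r.py; done
```

```text
12.4 cw 94.5 Tz 0.076 F [-1.2  2.7  5.5] w 29.8
12.65 cw 99.0 Tz 0.101 F [-1.9  2.9  6.1] w 29.9
12.9 cw 103.5 Tz 0.117 F [-2.5  2.9  7.2] w 30.2
13.15 cw 108.0 Tz 0.088 F [-1.4  3.2  5.9] w 30.2
13.4 cw 112.5 Tz 0.075 F [-2.4  2.   6.4] w 30.0
```

```bash
for i in 1 2 3 4 5; do python3 -m crank '{"travel":[[0,0,0],[0,0,0]],"turn":[0.1,0.1]}' >/dev/null; python3 r.py; done
```

```text
13.65 cw 117.0 Tz 0.089 F [-1.4  3.5  6.2] w 30.0
13.9 cw 121.5 Tz 0.158 F [-0.7  3.2  6.1] w 30.4
14.15 cw 126.0 Tz 0.099 F [-1.5  3.   6.2] w 30.0
14.4 cw 130.5 Tz 0.092 F [-1.1  3.8  6.9] w 30.1
14.65 cw 135.0 Tz 0.103 F [-1.1  2.7  5.8] w 29.9
```

```bash
for i in 1 2 3 4 5; do python3 -m crank '{"travel":[[0,0,0],[0,0,0]],"turn":[0.1,0.1]}' >/dev/null; python3 r.py; done
```

```text
14.9 cw 139.5 Tz 0.126 F [-1.3  4.1  7. ] w 30.4
15.15 cw 144.0 Tz 0.111 F [-1.   4.3  6.3] w 29.8
15.4 cw 148.5 Tz 0.119 F [-0.8  3.8  5.7] w 30.1
15.65 cw 153.0 Tz 0.087 F [-0.   3.6  6.5] w 30.0
15.9 cw 157.5 Tz 0.115 F [-0.7  4.   6.3] w 30.4
```

```bash
for i in 1 2 3 4 5; do python3 -m crank '{"travel":[[0,0,0],[0,0,0]],"turn":[0.1,0.1]}' >/dev/null; python3 r.py; done
```

```text
16.15 cw 162.0 Tz 0.002 F [0.2 4.  6.2] w 29.9
16.4 cw 166.5 Tz 0.096 F [-0.   4.   4.9] w 30.2
16.65 cw 171.0 Tz 0.127 F [-0.2  3.6  4.9] w 30.3
16.9 cw 175.5 Tz 0.1 F [0.2 3.7 6.2] w 30.0
17.15 cw 180.0 Tz 0.046 F [-0.6  3.7  6.5] w 29.9
```

```bash
for i in 1 2 3 4; do python3 -m crank '{"travel":[[0,0,0],[0,0,0]],"turn":[0.07,0.07]}' >/dev/null; python3 r.py; done
```

```text
17.4 cw 183.2 Tz 0.119 F [0.  3.2 6. ] w 30.0
17.65 cw 186.3 Tz 0.088 F [-0.1  4.6  6. ] w 29.5
17.9 cw 189.5 Tz 0.142 F [0.5 4.2 5.5] w 29.9
18.15 cw 192.6 Tz 0.106 F [0.7 4.7 5.2] w 30.1
```

```bash
for i in 1 2 3 4 5 6; do python3 -m crank '{"travel":[[0,0,0],[0,0,0]],"turn":[0.07,0.07]}' >/dev/null; python3 r.py; done
```

```text
18.4 cw 195.8 Tz 0.168 F [1.  3.1 6.6] w 30.2
18.65 cw 198.9 Tz 0.039 F [0.7 3.3 5.7] w 30.1
18.9 cw 202.1 Tz -0.073 F [0.5 4.6 5.4] w 30.0
19.15 cw 205.2 Tz -0.142 F [1.7 4.6 4.8] w 29.9
19.4 cw 208.4 Tz -0.14 F [1.5 3.6 5.6] w 30.1
19.65 cw 211.5 Tz -0.145 F [1.3 3.9 5.7] w 29.9
```

```bash
for i in 1 2 3 4; do python3 -m crank '{"travel":[[0,0,0],[0,0,0]],"turn":[0.07,0.07]}' >/dev/null; python3 r.py; done
```

```text
19.9 cw 214.7 Tz -0.075 F [1.4 4.9 5.2] w 29.9
20.15 cw 217.8 Tz 0.084 F [1.5 4.7 4.7] w 29.8
20.4 cw 221.0 Tz 0.124 F [1.5 2.9 5.3] w 29.9
20.65 cw 224.1 Tz 0.2 F [1.6 3.7 6. ] w 30.2
```

Click 1 went over near 200° and its notch is near 216°. I expect notches 2 and 3 near 246° and 276°.

```bash
for i in 1 2 3 4 5 6 7 8; do python3 -m crank '{"travel":[[0,0,0],[0,0,0]],"turn":[0.07,0.07]}' >/dev/null; python3 r.py; done
```

```text
20.9 cw 227.3 Tz 0.016 F [1.4 4.3 5.3] w 30.2
21.15 cw 230.4 Tz -0.054 F [2.5 4.2 5.2] w 29.6
21.4 cw 233.6 Tz -0.125 F [2.3 3.2 4.9] w 30.3
21.65 cw 236.7 Tz -0.12 F [2.3 3.6 5. ] w 30.2
21.9 cw 239.9 Tz -0.171 F [2.1 3.8 3.7] w 30.0
22.15 cw 243.0 Tz -0.086 F [2.5 3.7 5.8] w 30.4
22.4 cw 246.2 Tz -0.052 F [2.7 4.2 4.4] w 30.2
22.65 cw 249.3 Tz 0.096 F [2.3 3.2 5.8] w 30.2
```

Click 2 is done, with its notch near 247°. Now the third.

```bash
for i in 1 2 3 4 5 6 7 8; do python3 -m crank '{"travel":[[0,0,0],[0,0,0]],"turn":[0.07,0.07]}' >/dev/null; python3 r.py; done
```

```text
22.9 cw 252.4 Tz 0.132 F [2.9 3.1 5. ] w 30.4
23.15 cw 255.6 Tz 0.121 F [2.7 2.6 4.9] w 29.8
23.4 cw 258.7 Tz 0.082 F [2.5 3.3 4.9] w 30.2
23.65 cw 261.9 Tz -0.083 F [3.  2.5 4.8] w 30.3
23.9 cw 265.1 Tz -0.154 F [4.  3.7 4.4] w 30.0
24.15 cw 268.2 Tz -0.127 F [4.2 3.3 5.1] w 29.9
24.4 cw 271.3 Tz -0.133 F [3.1 3.  5.5] w 29.8
24.65 cw 274.5 Tz -0.066 F [3.1 3.9 4.9] w 30.0
```

Third click is over. I'll ease into the notch, release, raise, and look.

```bash
python3 -m crank '{"travel":[[0,0,0],[0,0,0],[0,0,0]],"turn":[0.045,0.045,0.045]}' >/dev/null; python3 r.py
python3 -m crank '{"travel":[[0,0,0],[0,0,0],[0,0,0],[0,0,0],[0,0,0]],"turn":[0,0,0,0,0]}' 1 >/dev/null; python3 r.py
python3 -m crank '{"travel":[[0,0,-0.15],[0,0,-0.4],[0,0,-0.5],[0,0,-0.5],[0,0,-0.5]],"turn":[0,0,0,0,0]}' 1
python3 - <<'E'
from h import *
from workcell import sensors
import cv2
print(sensors.state()['q'])
for n,(a,b,c,d_) in(("top",(180,260,185,310)),("side",(190,320,225,325))):
    p,d=viewer.grab_frame(n); cv2.imwrite(f"pics/{n}3.png",p[:,:,::-1]); np.save(f"pics/{n}3.npy",d)
    cv2.imwrite(f"pics/{n}3c.png",cv2.resize(p[a:b,c:d_,::-1],None,fx=4.5,fy=4.5,interpolation=cv2.INTER_CUBIC))
    X=cloud(n,d); m=(d>0)&(abs(X[...,0]-575)<45)&(X[...,1]<30)&(X[...,1]>-30)&(X[...,2]>150)&(X[...,2]<230)
    v,u=np.nonzero(m); print(n,np.c_[u,v,X[m].round()][:60].astype(int).tolist())
E
```

```text
25.02 cw 276.5 Tz -0.035 F [3.1 2.9 5.7] w 30.2
25.65 cw 276.5 Tz 0.007 F [ 0.  -0.1 -1.1] w 85.5
time: 26.28
eef_pos: [572.8, 114.8, 337.0]
eef_rot: [[-0.993, -0.12, -0.002], [-0.12, 0.993, -0.0], [0.002, 0.0, -1.0]]
force: [0.1, 0.1, 0.4]
width: 85.3
grip_force: 0.0
[ 5.40340231e-01  2.93902274e-02  2.41917610e-01 -7.83990497e-04
 -1.78497518e+00 -1.99086698e+00]
top [[287, 203, 592, -4, 202], [286, 204, 589, -1, 205], [287, 204, 588, -4, 211], [288, 204, 589, -6, 204], [289, 204, 589, -9, 206], [285, 205, 587, 1, 203], [286, 205, 586, -1, 211], [287, 205, 586, -4, 208], [288, 205, 586, -6, 204], [289, 205, 586, -9, 209], [290, 205, 586, -11, 205], [284, 206, 587, 4, 179], [285, 206, 583, 2, 209], [286, 206, 583, -1, 208], [287, 206, 584, -3, 206], [288, 206, 583, -6, 207], [289, 206, 583, -9, 206], [290, 206, 584, -11, 205], [278, 207, 586, 20, 173], [279, 207, 585, 17, 174], [280, 207, 586, 14, 172], [281, 207, 585, 12, 178], [282, 207, 585, 9, 177], [283, 207, 585, 7, 179], [284, 207, 585, 4, 178], [285, 207, 581, 2, 209], [286, 207, 581, -1, 209], [287, 207, 581, -3, 206], [288
[... 1654 characters left out ...]
83, 4, 187], [280, 208, 580, 2, 186], [281, 208, 577, -1, 185], [282, 208, 573, 3, 188], [279, 209, 584, -4, 179], [280, 209, 578, 8, 187], [281, 209, 576, 4, 185], [282, 209, 574, -1, 182], [279, 210, 581, 9, 183], [280, 210, 580, 1, 179], [281, 210, 577, -1, 178], [282, 210, 574, 2, 180], [279, 211, 582, 7, 179], [280, 211, 579, 6, 179], [281, 211, 576, 3, 177], [279, 212, 581, 9, 176], [280, 212, 578, 10, 178], [281, 212, 576, 7, 176], [279, 213, 581, 11, 174], [280, 213, 578, 8, 173], [281, 213, 575, 9, 174], [279, 214, 579, 17, 174], [280, 214, 576, 17, 175], [281, 214, 575, 11, 171], [279, 215, 577, 25, 176], [280, 215, 575, 21, 174], [281, 215, 573, 18, 173], [279, 216, 576, 30, 175]]
```

View pics/side3c.png

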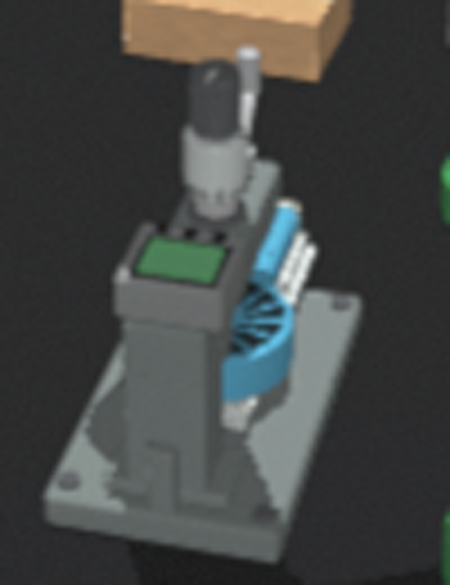

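View pics/top3c.png

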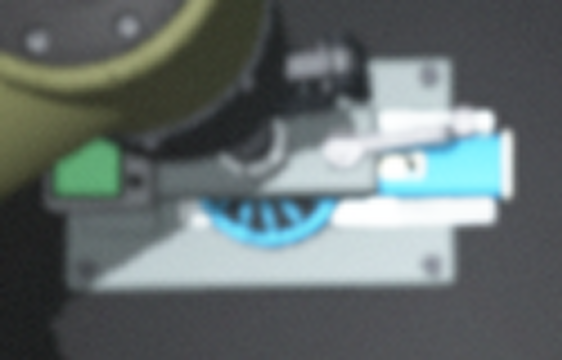

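The side crop shows the cap, lever and fan in place. The lever grip is at side px ~(280,203) and top px ~(288,206), which gives about (582.5,-5), top z≈207. I'll push it with shut fingers from its +x side.

```bash
python3 -m crank '{"travel":[[0,0,0],[0,0,0],[0,0,0],[0,0,0],[0,0,0]],"turn":[0.711,0.711,0.711,0.711,0.711]}' 0 20 >/dev/null
python3 -m crank '{"travel":[[-0.467,-0.522,0],[-0.467,-0.522,0],[-0.467,-0.522,0],[-0.467,-0.522,0],[-0.467,-0.522,0]],"turn":[0,0,0,0,0]}'
python3 -m crank '{"travel":[[0,0,0.25],[0,0,0.45],[0,0,0.6],[0,0,0.67],[0,0,0.67]],"turn":[0,0,0,0,0]}'
python3 r.py; python3 -c "
from workcell import sensors;print(sensors.state()['q'])"
```

```text
time: 27.62
eef_pos: [613.2, -18.6, 338.2]
eef_rot: [[-0.906, 0.423, -0.0], [0.423, 0.906, 0.0], [0.0, 0.0, -1.0]]
force: [0.0, 0.4, 0.2]
width: -0.1
grip_force: 0.0
time: 28.25
eef_pos: [613.1, -18.8, 204.1]
eef_rot: [[-0.906, 0.423, -0.001], [0.423, 0.906, -0.0], [0.001, -0.001, -1.0]]
force: [-0.4, -0.5, 1.0]
width: -0.2
grip_force: 0.0
28.25 cw 294.4 Tz 0.011 F [-0.4 -0.5  1. ] w -0.2
[ 2.95447063e-01  7.53861218e-02  4.68087635e-02  1.80668929e-06
 -1.54304127e+00 -2.30295892e+00]
```

Run:
```python
import numpy as np
n=np.array([-.906,.423]);y=np.array([.423,.906]);P=np.array([572.5,63.5]);c=np.array([613.1,-18.8])
for a in (-8.5,0,10,20,30,36,40,45,50,55,58):
    t=np.radians(a);g=P+70*np.array([-np.sin(t),-np.cos(t)]);p=g-n*19-c
    print(a,g.round(1),(p@n/200).round(3),(p@y/200).round(3))
```

```text
-8.5 [582.8  -5.7] 0.07 -0.005
0 [572.5  -6.5] 0.115 -0.03
10 [560.3  -5.4] 0.172 -0.051
20 [548.6  -2.3] 0.232 -0.062
30 [537.5   2.9] 0.293 -0.062
36 [531.4   6.9] 0.33 -0.057
40 [527.5   9.9] 0.353 -0.051
45 [523.  14.] 0.383 -0.042
50 [518.9  18.5] 0.411 -0.03
55 [515.2  23.3] 0.438 -0.016
58 [513.1  26.4] 0.453 -0.007
```

```bash
python3 -m crank '{"travel":[[0.04,-0.005,0],[0.07,-0.01,0],[0.092,-0.02,0],[0.115,-0.03,0],[0.115,-0.03,0]],"turn":[0,0,0,0,0]}'; 
python3 -m crank '{"travel":[[0.03,-0.011,0],[0.057,-0.021,0],[0.09,-0.028,0],[0.117,-0.032,0],[0.117,-0.032,0]],"turn":[0,0,0,0,0]}'
python3 -m crank '{"travel":[[0.02,0,0],[0.04,0,0],[0.061,0,0],[0.08,0.003,0],[0.098,0.005,0]],"turn":[0,0,0,0,0]}'
```

```text
time: 28.88
eef_pos: [589.7, -15.3, 204.7]
eef_rot: [[-0.905, 0.424, 0.001], [0.424, 0.905, 0.0], [-0.0, 0.001, -1.0]]
force: [1.0, -1.0, 0.7]
width: -0.2
grip_force: 0.5
time: 29.5
eef_pos: [565.6, -10.5, 204.3]
eef_rot: [[-0.906, 0.424, -0.0], [0.424, 0.906, 0.001], [0.0, 0.001, -1.0]]
force: [-0.1, -0.2, -0.5]
width: -0.2
grip_force: 0.0
time: 30.12
eef_pos: [548.5, -1.7, 204.3]
eef_rot: [[-0.906, 0.424, -0.0], [0.424, 0.906, 0.0], [0.0, 0.0, -1.0]]
force: [0.7, -1.6, -0.2]
width: 0.4
grip_force: 0.6
```

```bash
for i in 1 2 3; do python3 -m crank '{"travel":[[0.018,0.005,0],[0.018,0.005,0]],"turn":[0,0]}' | grep -E "eef_pos|force: \["; done
```

```text
eef_pos: [545.6, 1.0, 204.3]
force: [0.0, 0.2, 0.3]
eef_pos: [542.9, 3.3, 204.3]
force: [0.3, 0.1, -0.2]
eef_pos: [540.0, 5.7, 204.3]
force: [0.8, -0.4, 0.3]
```

```bash
for i in 1 2 3; do python3 -m crank '{"travel":[[0.015,0.006,0],[0.015,0.006,0]],"turn":[0,0]}' | grep -E "eef_pos|force: \["; done
python3 - <<'E'
from h import *
import cv2
for n in("side","top"):
    p,d=viewer.grab_frame(n); cv2.imwrite(f"pics/{n}4.png",cv2.resize(p[180:250,230:330,::-1],None,fx=6,fy=6,interpolation=cv2.INTER_CUBIC))
E
```

```text
eef_pos: [537.8, 8.0, 204.3]
force: [0.1, 0.1, -0.3]
eef_pos: [535.6, 10.4, 204.3]
force: [0.0, -0.3, -0.1]
eef_pos: [534.1, 11.9, 204.4]
force: [5.1, -4.6, -1.7]
```

View pics/side4.png

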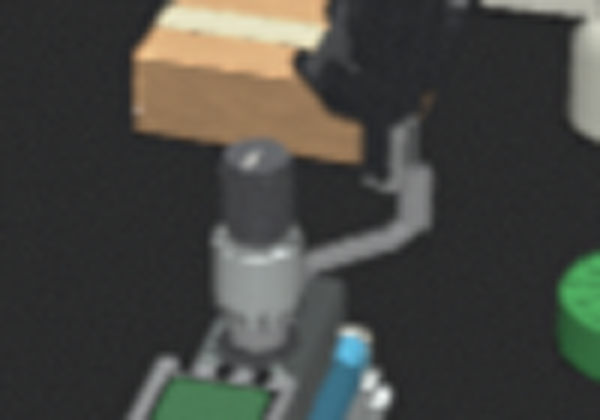

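The side crop shows the lever swung with the grip at crop (415,200) against the finger, and the force is rising. One more nudge will confirm the stop.

```bash
for i in 1 2; do python3 -m crank '{"travel":[[0.01,0.006,0],[0.01,0.006,0],[0.01,0.006,0]],"turn":[0,0,0]}' | grep -E "eef_pos|force: \["; done
```

```text
eef_pos: [533.8, 12.3, 204.5]
force: [11.7, -10.4, -5.1]
eef_pos: [533.6, 12.7, 204.7]
force: [18.4, -18.4, -7.2]
```

The lever is firmly on its stop. I'll back off, raise, and check.

```bash
python3 -m crank '{"travel":[[-0.03,0,0],[-0.09,0,0],[-0.15,0,0],[-0.15,0,0]],"turn":[0,0,0,0]}' | grep -E "eef_pos|force: \["
python3 -m crank '{"travel":[[0,0,-0.3],[0,0,-0.6],[0,0,-0.8],[0,0,-0.8],[0,0,-0.8]],"turn":[0,0,0,0,0]}'
python3 - <<'E'
from h import *
import cv2
for n in("side","top"):
    p,d=viewer.grab_frame(n); np.save(f"pics/{n}5.npy",d)
    if n=="side": cv2.imwrite("pics/side5.png",cv2.resize(p[190:320,215:335,::-1],None,fx=4.5,fy=4.5,interpolation=cv2.INTER_CUBIC))
    X=cloud(n,d); m=(d>0)&(abs(X[...,0]-535)<45)&(X[...,1]<70)&(X[...,1]>-30)&(X[...,2]>187)&(X[...,2]<215)
    print(n,m.sum(),np.median(X[m],0).round(1))
E
```

```text
eef_pos: [558.6, 3.5, 203.8]
force: [0.0, -0.3, -0.0]
time: 33.6
eef_pos: [558.0, 4.1, 363.4]
eef_rot: [[-0.906, 0.424, -0.001], [0.424, 0.906, 0.0], [0.001, -0.0, -1.0]]
force: [0.9, 0.6, -0.7]
width: -0.4
grip_force: 0.0
side 38 [516.3  27.  201.3]
top 33 [518.5  20.6 206.2]
```

View pics/side5.png

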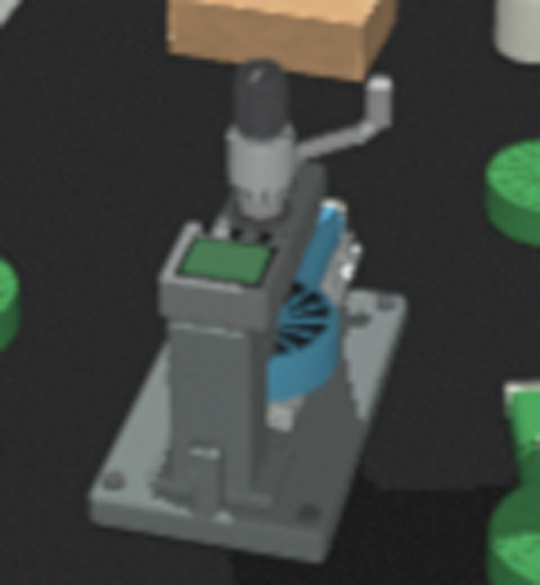

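The lever grip now stands out at crop (378,100), on its stop at about (518,21). The fan still lies in place at crop (300,330), and the robot touches nothing.

```bash
python3 -c "
from workcell import ticket;print(ticket.close_job())"
```

```text
the job is handed in; nothing more can be done
None
```

The spindle is down on the fan with three ratchet clicks counted from the wrist torque, the clamp lever is hard against its clockwise stop, the fan lies where it was, and the job was handed in at about 34 s.

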